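# Seat the finished case in the labelling jig

### The job

Push the yellow-lidded case that stands in front of the aluminium rail away from you until its long side is flush against the rail, and then slide it along the rail until its end is flush against the red stop. Only push it along the table: do not lift it, tip it or pick it up, and leave the other things on the table where they are.

Things in the scene. Friction and masses are not known exactly. Their poses are not given: they have to be found in the camera images.
- case_center (a point): middle (half-way up, 24 mm above the table) of the closed black small-parts case with a YELLOW lid: a plain cuboid, 75 mm along its x, 110 mm along its y, 48 mm high, about 0.2 to 0.45 kg, loose on the table in front of the rail, up to 0.4 rad askew to it; a half turn makes no difference
- rail: aluminium rail fixed to the table, 420 mm long (its y), 20 mm thick, 40 mm high; the green area in front of it is only paint. Origin: at table height, mid-length of its working face, which looks to the robot. x points through the rail, away from the robot: working face at x = 0, free space at negative x; y runs along the rail, to the robot's left. Case seated against it: case middle at x = -37.5 mm
- stop: red block fixed in front of the rail at its left or right end (y = +175 or -175 mm in the rail's frame): 90 mm along x, 30 along y, 40 high, screw heads 4 mm proud on top; axes as the rail's; origin at the centre of its underside. Case seated against it: case middle 70 mm from this origin along y. A grey counter box (45 x 60, 64 mm high) stands 90 mm behind the rail's other end
- case_white: closed black small-parts case with a WHITE lid, same size as the yellow one (75 x 110 x 48 mm); origin at the centre of its underside. Leave it alone
- tape: empty cardboard tape core, a ring 90 mm across and 45 mm high, standing on its flat side; origin at the centre of its underside. Leave it alone
- spare_lid: loose grey plastic lid lying upside down, 75 x 110 mm and 16 mm high; origin at the centre of its underside. Leave it alone
- screwdriver: screwdriver lying on the table; origin near its middle. Leave it alone
- glue: blue plastic bottle with white cap, 48 mm across, 120 mm high; origin at the centre of its underside. Leave it alone
- latch_tray: low orange open tray, 110 x 150 x 35 mm; origin at the centre of its underside. Leave it alone
- grease: bare metal can, 64 mm across, 65 mm high; origin at the centre of its underside. Leave it alone
Mind the look-alikes: they are no part of the job. Of the things that look like the stop, the middle-sized one is meant. Leave any green look-alike of the part that bears case_center alone.

How it is judged:
On the way:
1. the case is pushed flush against the rail, before it is at the stop (x of case_center in the frame of rail between -0.0435 and -0.031 m and angle between the x axis of case_center and the x axis of rail, either way round below 0.07 rad and height (world z) of case_center below 0.03 m and angle between case_center's own z axis and vertical below 0.1 rad and not (y of case_center in the frame of stop between -0.085 and 0.085 m)), for 0.1 s.
At the end, for the whole second after the job is handed in: The yellow-lidded case stands on the table at rest with its long side within 5 mm of the rail and 0.05 rad of parallel to it, and its end within 5 mm of the red stop (x of case_center in the frame of rail between -0.0425 and -0.031 m and angle between the x axis of case_center and the x axis of rail, either way round below 0.05 rad and height (world z) of case_center below 0.03 m and angle between case_center's own z axis and vertical below 0.1 rad and y of case_center in the frame of stop between -0.075 and 0.075 m and linear speed of case_yellow below 0.01 m/s); the robot touches nothing.
It fails at once if the yellow-lidded case is lifted more than 10 mm or tipped more than 0.25 rad (height (world z) of case_center above 0.034 m or angle between case_center's own z axis and vertical above 0.25 rad).
It fails at once if one of the other things on the table is moved by more than 20 mm (distance of any of case_white, tape, spare_lid, screwdriver, glue, latch_tray, grease from where it was at the start of the episode above 0.02 m).
It also fails if it takes over 48 s, if anything falls off the work surface, if the arm or the gripper's body presses on something with over 40 N, if the wrist force passes 120 N, or if a joint passes its speed limit or range.

### The arm

A 6-joint arm with a two-finger parallel gripper is mounted at the origin on the work surface. World frame = base frame: x ahead of the robot, y to its left, z up, the work surface at z = 0. Lengths are in m, angles in rad, forces in N, time in s.
With the tool pointing down it reaches from about 0.35 to 0.85 m from the base axis. Payload 8.1 kg.
Tool frame: the origin (TCP) lies at the very end of the fingers, on their centre line; the grasp point (between the pads) lies 19 mm behind it (grasp_offset is the distance from the TCP to the grasp point, in m); z points along the fingers, y is the direction in which the jaws open and shut (so a half turn about z gives the same grasp; the last joint's range is limited). The gripper opens to 93 mm and grips with 3 to 60 N. Pads are 15 mm wide; open, the fingers measure 128 mm over their backs; the gripper's body (75 mm by 188 mm) begins 65 mm behind the grasp point.
Start: joints at [-1.3, 0.13, 1.488, -0, 1.523, -0.085], TCP at [0.209, -0.562, 0.219] pointing down, gripper open.
Joint ranges: [-2.96, 2.96], [-0.89, 2.26], [0.02, 2.5], [-1.34, 4.48], [0, 2.73], [-2.66, 2.66]. Speed limits (rad/s): [2.39, 2.39, 2.79, 3.14, 3.14, 3.14].

### API

Orientations are given as a rotation vector (axis times angle).
In Python, from plant import read_state, read_camera, close_job, search_frame, masks_of, grasp_offset gives the robot as it stands.
- The arm moves only by the tool drive_tool, never from a script. Its argument "plan" is a list of rows, each an object with "claw": the closure, from 0 (fully open) to 1 (shut); "linear": the shift along the tool's x, y, z in cm, a list of three; "angular": the turn, a rotation vector about the tool's x, y, z in degrees, a list of three. In form: [{"claw": claw, "linear": [tx, ty, tz], "angular": [ax, ay, az]}, ...]. A call has 1 to 12 rows; each row shifts and turns the commanded pose from where the row before left it, along the tool's axes as they then stand; what a row does not reach is not made up. A row lasts 1/8 s, in which the tool goes at most 62.5 mm and 10.7 degrees, less where a joint would pass 70% of its speed; a pose out of reach is approached as far as the arm can. A call is refused whole if a number of a shift passes 6.25 or a number of a turn 10.7, either way. A call with a gripper value outside its range is refused whole. The fingers move at their own pace and stop on an object; "newtons" is the grip in N (left out, the last holds). Time passes only in rows, so rows that do not move let the fingers close. It gives the time, the measured TCP pose, the force and the opening at its end, in the units of the state.
- read_state(): the state, without advancing time (a new reading comes with each control period).
- read_camera(name): name is "scene" or "top"; returns a dict with "pixels" (480x640x3 uint8, red, green, blue), "K" (3x3 intrinsics, pixels), "xyz" and "attitude" of the camera in the world. Camera axes: x right, y up, looking along -z (the intrinsics and any distortion apply to the point x, -y, -z); pixel columns grow to the right and rows downward; lengths in m; the calibration is good to about 2 mm. A picture is of the moment at which its call begins. There is no depth.
- close_job(): hands the job in, once; it reports no verdict.
Trained networks look in a picture, given as the dict that the camera call returned (one of the last four; its "shot" number tells which), for a name from the list of things; names that differ only in an ending like _2 or _b are one class to them, and where a whole thing is asked for, a point or a joint stands for the part that bears it (a point fixed in the world has none). Each returns a list of dicts, best first, with "p" (0 to 1); they miss things now and then, are a little off and sometimes report something else, mostly with a low value. They report only what shows in the picture. A call takes as long as a camera call. They do not tell look-alikes from the thing itself.
- search_frame(picture, label): "at" ([x, y, z] in m, in world coordinates, good to about 4 mm: the middle of the surface that is visible of it).
- masks_of(picture, label): "mask" (480x640 bool, what is visible of it).
The state is a dict: "t": time; "q": joint angles; "dq": joint speeds; "joint_torque": joint torques, N m; "tool_pos": TCP position; "orientation": TCP orientation; "force": force on the tool from outside, world axes, zero at the start; "wrist_torque": the same for the moment, N m; "opening": finger opening in m.
Only numpy, scipy, OpenCV 4.12 (cv2) and the standard library are available. Lean on these libraries where they do the work, as an engineer would, in place of code of your own. Each camera call takes 0.05 s, during which the arm holds its last target.

## Working session

There is one attempt and no reset: what is moved stays moved. The work goes in short steps, Python scripts to look and compute and a tool call to move; the robot and the scene stay as the last step left them, time stands still between calls to the robot, and variables do not carry over. Pictures are saved under pics/ and viewed, and the job is handed in when it is done.

Besides the shell and the picture viewer there is one more tool, called after "Emit:" in YAML: its name, and indented under it one key for each argument. drive_tool: Moves the arm, as the interface text tells. Its arguments: {"type":"object","properties":{"plan":{"type":"array"},"newtons":{"type":"number"}},"required":["plan"]}

```bash
mkdir -p pics; ls
python3 - <<'E'
from plant import *
import cv2,pickle
s=read_state();print({k:s[k] for k in ('t','tool_pos','orientation','opening','force')})
for n in('top','scene'):
    c=read_camera(n);pickle.dump(c,open(f'{n}.pkl','wb'));cv2.imwrite(f'pics/{n}0.png',c['pixels'][:,:,::-1]);print(n,c['K'],c['xyz'],c['attitude'],c.keys())
    for l in('case_center','rail','stop','case_white','tape','spare_lid','screwdriver','glue','latch_tray','grease'):
        print(l,[(round(d['p'],2),[round(float(v),3) for v in d['at']]) for d in search_frame(c,l)])
E
```

```text
pics
{'t': 0.0, 'tool_pos': array([ 0.20888867, -0.5618662 ,  0.21758291]), 'orientation': array([-3.09022581e+00, -5.55633412e-01,  2.53962587e-04]), 'opening': 0.09264271375252879, 'force': array([ 0.22893193,  0.13799905, -0.125558  ])}
top [[581.65052779   0.         315.98875371]
 [  0.         581.65052779 246.63110842]
 [  0.           0.           1.        ]] [0.36576228 0.02972495 1.37861392] [ 0.05026741 -0.08213303 -1.56843529] dict_keys(['pixels', 'K', 'xyz', 'attitude', 'shot'])
case_center [(0.88, [0.336, 0.088, 0.05]), (0.64, [0.527, 0.009, 0.051])]
rail [(0.6, [0.573, 0.015, 0.001])]
stop [(0.81, [0.598, -0.275, 0.027]), (0.76, [0.301, -0.267, 0.051]), (0.74, [0.609, -0.161, 0.041]), (0.52, [0.573, 0.016, -0.002])]
case_white [(0.83, [0.362, 0.427, 0.047])]
tape []
spare_lid [(0.64, [0.465, 0.221, 0.004])]
screwdriver [(0.82, [0.354, -0.472, 0.025])]
glue [(0.78, [0.651, 0.386, 0.082])]
latch_tray [(0.72, [0.659, -0.443, 0.008])]
grease [(0.58, [0.459, 0.446, 0.065]), (0.23, [0.464, 0.222, 0.002])]
scene [[456.91519339   0.         320.44138177]
 [  0.         456.91519339 239.05979597]
 [  0.           0.           1.        ]] [0.94884294 0.84096474 0.71158928] [0.30989292 1.22392248 2.33792531] dict_keys(['pixels', 'K', 'xyz', 'attitude', 'shot'])
case_center [(0.92, [0.351, 0.107, 0.048]), (0.65, [0.664, -0.454, 0.009]), (0.64, [0.539, 0.037, 0.047])]
rail [(0.79, [0.595, 0.078, 0.002]), (0.28, [0.541, 0.036, 0.048])]
stop [(0.95, [0.31, -0.256, 0.036]), (0.93, [0.609, -0.148, 0.035]), (0.53, [0.602, -0.27, 0.023]), (0.3, [0.456, -0.178, 0.026])]
case_white [(0.83, [0.371, 0.45, 0.047])]
tape [(0.58, [0.46, -0.181, 0.026])]
spare_lid [(0.74, [0.458, 0.221, 0.004])]
screwdriver [(0.57, [0.661, -0.455, 0.009]), (0.46, [0.36, -0.467, 0.019])]
glue [(0.8, [0.67, 0.407, 0.071])]
latch_tray [(0.67, [0.661, -0.455, 0.007]), (0.43, [0.539, 0.035, 0.048])]
grease [(0.83, [0.475, 0.467, 0.055])]
```

View pics/top0.png

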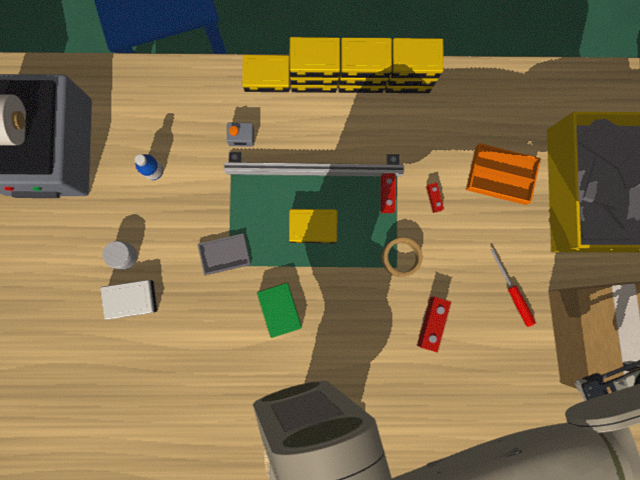

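View pics/scene0.png

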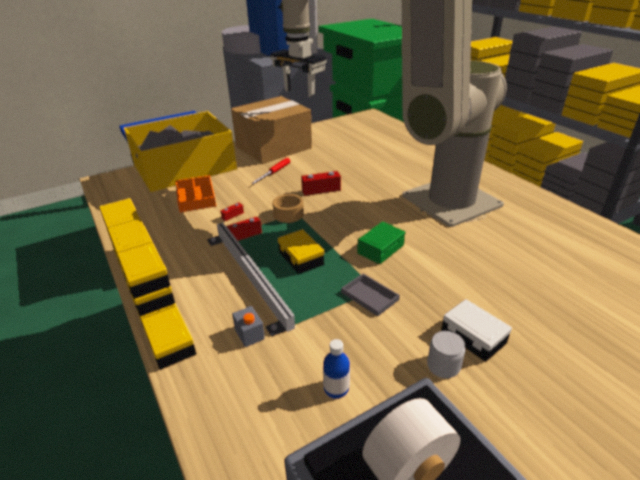

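Candidates in the top view:
- **Case:** yellow-lidded at (313,226), against the green look-alike (280,310), the yellow stock boxes behind the table edge (~(340,65)) and the white-lidded case (129,299). I choose (313,226).
- **Stop:** red blocks at (389,193) middle-sized and at the rail's end, (435,197) small, (434,325) large. I choose (389,193).

Next, one close crop plus measurement.

```bash
cat > h.py <<'E'
from plant import *
import cv2,numpy as np
from scipy.spatial.transform import Rotation as R
def ray(c,uv,z):
    uv=np.atleast_2d(np.asarray(uv,float));K=c['K']
    d=np.c_[(uv[:,0]-K[0,2])/K[0,0],-(uv[:,1]-K[1,2])/K[1,1],-np.ones(len(uv))]
    w=R.from_rotvec(c['attitude']).apply(d);o=np.array(c['xyz'])
    return o+w*((z-o[2])/w[:,2])[:,None]
def lid(c,near=None):
    hsv=cv2.cvtColor(c['pixels'],cv2.COLOR_RGB2HSV)
    m=cv2.inRange(hsv,(18,120,60),(35,255,255))
    n,l,st,ce=cv2.connectedComponentsWithStats(m)
    best=None
    for i in range(1,n):
        if st[i,4]<60: continue
        p=ray(c,ce[i],.048)[0]
        if 0.40<p[0]<0.62 and -.3<p[1]<.25 and (best is None or st[i,4]>st[best,4]): best=i
    cs,_=cv2.findContours((l==best).astype(np.uint8),cv2.RETR_EXTERNAL,cv2.CHAIN_APPROX_NONE)
    p=ray(c,cs[0].reshape(-1,2),.048)[:,:2]
    r=cv2.minAreaRect((p*1000).astype(np.float32))
    return r,st[best]
E
python3 - <<'E'
from h import *
import pickle
for n in('top','scene'):
    c=pickle.load(open(n+'.pkl','rb'));r,s=lid(c);print(n,r,s, cv2.boxPoints(r).tolist())
c=pickle.load(open('top.pkl','rb'))
cv2.imwrite('pics/crop.png',cv2.resize(c['pixels'][130:280,215:415,::-1],(800,600),interpolation=cv2.INTER_CUBIC))
hsv=cv2.cvtColor(c['pixels'],cv2.COLOR_RGB2HSV)
m=cv2.inRange(hsv,(0,150,60),(8,255,255))|cv2.inRange(hsv,(172,150,60),(180,255,255))
cs,_=cv2.findContours(m,cv2.RETR_EXTERNAL,cv2.CHAIN_APPROX_NONE)
for k in cs:
    if cv2.contourArea(k)>100:
        r=cv2.minAreaRect((ray(c,k.reshape(-1,2),.04)[:,:2]*1000).astype(np.float32));print('red',r)
E
```

```text
top ((527.1405029296875, 9.509361267089844), (76.55150604248047, 110.78289794921875), 0.19940140843391418) [ 289  209   49   34 1603] [[488.6722412109375, 64.76726531982422], [489.0577392578125, -46.01496124267578], [565.6087646484375, -45.74854278564453], [565.2232666015625, 65.03368377685547]]
scene ((536.5604248046875, 18.457454681396484), (128.9077606201172, 90.66373443603516), 89.20609283447266) [ 277  229   48   36 1038] [[490.33984375, -45.36212921142578], [580.994873046875, -46.61834716796875], [582.781005859375, 82.27703857421875], [492.1259765625, 83.53325653076172]]
red ((302.6177673339844, -267.7127685546875), (49.081668853759766, 121.02814483642578), 74.1000747680664)
red ((342.64251708984375, -471.611328125), (98.7519760131836, 25.188505172729492), 25.524221420288086)
red ((595.8990478515625, -275.1942138671875), (67.48031616210938, 28.51399040222168), 13.682073593139648)
red ((606.2031860351562, -165.5507354736328), (32.838253021240234, 92.46104431152344), 89.48416137695312)
```

View pics/crop.png

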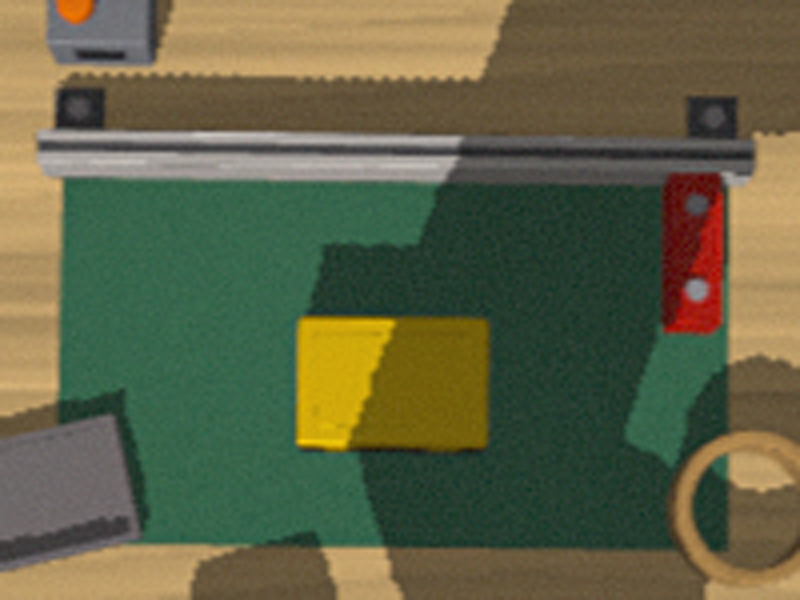

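The crop shows the plain yellow lid (crop 295–490, 317–450) nearly parallel to the rail. The red two-screw stop is at the rail's right end (crop 665–722, 173–333), so both choices hold.

```bash
cat >> h.py <<'E'
def tool():
    s=read_state();M=R.from_rotvec(s['orientation']).as_matrix();return s,M
E
python3 - <<'E'
from h import *
import pickle
c=pickle.load(open('top.pkl','rb'))
s,M=tool();print(M.round(3),s['tool_pos'],np.degrees(np.arctan2(M[1,0],M[0,0])))
im=cv2.cvtColor(c['pixels'],cv2.COLOR_RGB2GRAY).astype(float)
# rail edges per column
for u in range(235,400,15): print(u,[int(v) for v in im[158:184,u]])
# back top edge approx in crop (42,133)->(752,140); front bottom edge (62,178)->(640,183)
f=lambda x,y:(215+(x+.5)/4-.5,130+(y+.5)/4-.5)
print(ray(c,[f(42,132),f(752,140)],.04)); print(ray(c,[f(65,179),f(640,184)],0.0)); print(ray(c,[f(60,545),f(720,548)],0.0))
E
```

```text
[[ 0.937  0.348 -0.   ]
 [ 0.348 -0.937 -0.   ]
 [-0.     0.    -1.   ]] [ 0.20901513 -0.56243652  0.21866376] 20.386430873891157
235 [72, 61, 39, 44, 87, 166, 172, 108, 69, 95, 163, 169, 170, 162, 160, 162, 98, 79, 82, 85, 83, 84, 83, 83, 86, 87]
250 [84, 89, 85, 81, 83, 163, 168, 128, 74, 76, 161, 169, 191, 163, 158, 155, 125, 88, 82, 81, 84, 82, 85, 83, 84, 86]
265 [83, 82, 89, 75, 85, 191, 180, 137, 80, 69, 139, 163, 159, 146, 153, 159, 142, 94, 83, 89, 86, 84, 83, 82, 82, 86]
280 [85, 81, 83, 80, 86, 172, 174, 146, 85, 64, 115, 162, 168, 170, 156, 155, 143, 97, 85, 83, 84, 89, 82, 87, 88, 86]
295 [85, 83, 82, 84, 82, 137, 172, 167, 95, 60, 102, 162, 171, 181, 153, 155, 155, 100, 75, 85, 88, 89, 82, 85, 83, 86]
310 [84, 82, 83, 80, 80, 102, 164, 170, 112, 66, 95, 160, 167, 185, 162, 153, 158, 107, 86, 84, 86, 83, 82, 87, 86, 86]
325 [84, 84, 91, 79, 80, 86, 164, 166, 127, 73, 71, 164, 169, 166, 158, 158, 159, 111, 59, 48, 48, 45, 50, 54, 53, 47]
340 [86, 82, 81, 85, 86, 70, 95, 98, 82, 44, 40, 77, 92, 95, 78, 74, 77, 71, 53, 44, 47, 48, 49, 52, 47, 47]
355 [92, 88, 89, 83, 82, 84, 104, 100, 83, 49, 48, 67, 92, 95, 80, 73, 78, 80, 53, 52, 48, 54, 51, 45, 49, 48]
370 [88, 86, 89, 84, 81, 82, 89, 91, 96, 58, 45, 48, 94, 94, 83, 78, 79, 74, 54, 47, 49, 42, 46, 45, 51, 49]
385 [91, 90, 91, 88, 85, 84, 84, 90, 99, 61, 41, 50, 92, 93, 97, 65, 42, 44, 29, 47, 44, 47, 45, 43, 44, 38]
[[ 0.67499002  0.21450958  0.04      ]
 [ 0.67235881 -0.20056584  0.04      ]]
[[ 0.65568695  0.20590164  0.        ]
 [ 0.65426245 -0.13944866  0.        ]]
[[ 0.43618154  0.20605806  0.        ]
 [ 0.43497296 -0.18535993  0.        ]]
```

Emit:
drive_tool:
  plan:
    - {"claw": 0.35, "linear": [0, 0, 0], "angular": [0, 0, 10.2]}
    - {"claw": 0.35, "linear": [0, 0, 0], "angular": [0, 0, 10.2]}
    - {"claw": 0.35, "linear": [2.3, -5.7, 0], "angular": [0, 0, 0]}
    - {"claw": 0.35, "linear": [2.3, -5.7, 0], "angular": [0, 0, 0]}
    - {"claw": 0.35, "linear": [2.3, -5.7, 0], "angular": [0, 0, 0]}
    - {"claw": 0.35, "linear": [2.3, -5.7, 0], "angular": [0, 0, 0]}
    - {"claw": 0.35, "linear": [2.3, -5.7, 0], "angular": [0, 0, 0]}
    - {"claw": 0.35, "linear": [2.3, -5.7, 0], "angular": [0, 0, 0]}
    - {"claw": 0.35, "linear": [2.3, -5.7, 0], "angular": [0, 0, 0]}
    - {"claw": 0.35, "linear": [2.3, -5.7, 0], "angular": [0, 0, 0]}
    - {"claw": 0.35, "linear": [2.3, -5.7, 0], "angular": [0, 0, 0]}
    - {"claw": 0.35, "linear": [2.3, -5.7, 0], "angular": [0, 0, 0]}

```text
t: 2.6
tool_pos: [0.4398, 0.0095, 0.2191]
orientation: [3.141, -0.0, 0.002]
force: [0.9, -1.9, -0.4]
opening: 0.0605
```

Emit:
drive_tool:
  plan:
    - {"claw": 0.35, "linear": [0, 0, 5.5], "angular": [0, 0, 0]}
    - {"claw": 0.35, "linear": [0, 0, 5.5], "angular": [0, 0, 0]}
    - {"claw": 0.35, "linear": [0, 0, 5.5], "angular": [0, 0, 0]}
    - {"claw": 0.35, "linear": [0, 0, 3.3], "angular": [0, 0, 0]}
    - {"claw": 0.35, "linear": [0, 0, 0], "angular": [0, 0, 0]}

```text
t: 3.22
tool_pos: [0.4363, 0.0078, 0.0181]
orientation: [-3.141, 0.0, 0.009]
force: [-0.6, 0.0, 1.5]
opening: 0.0608
```

Run:
```python
from h import *
c=read_camera('scene');cv2.imwrite('pics/s1.png',c['pixels'][:,:,::-1])
c=read_camera('top');cv2.imwrite('pics/t1.png',c['pixels'][:,:,::-1])
s,M=tool();print(s['t'],s['tool_pos'],s['orientation'],s['force'])
try: print(lid(c))
except Exception as e: print(e)
```

```text
3.325 [0.43981814 0.00746034 0.02176856] [ 3.14153151e+00 -4.26763694e-04  1.21087864e-03] [ 0.18667792 -0.06940704  0.23835558]
(((545.6782836914062, 9.58420181274414), (39.53607177734375, 110.76273345947266), 0.16525115072727203), array([289, 209,  49,  18, 745], dtype=int32))
```

View pics/s1.png

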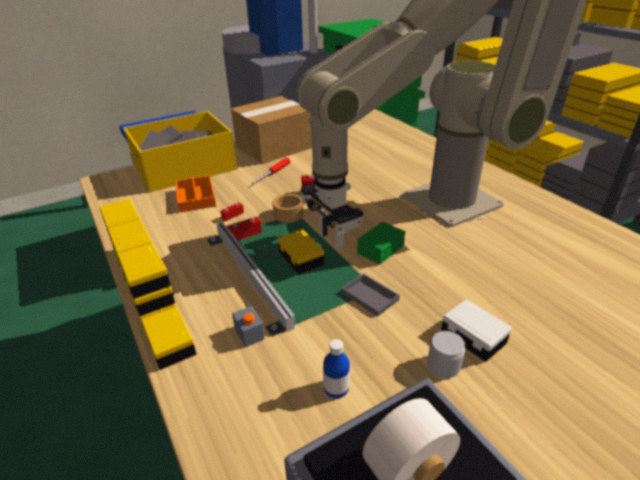

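View pics/t1.png

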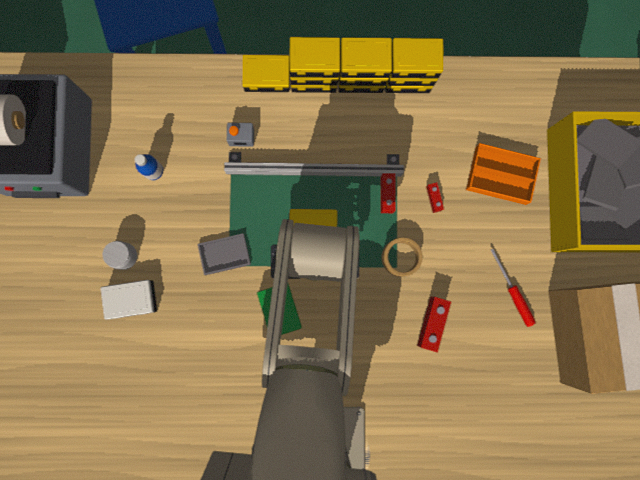

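Both pictures show the gripper behind the case (scene ~(335,225)), with the case undisturbed (top far lid edge at row 209) and the neighbours clear. Now pushing.

Emit:
drive_tool:
  plan:
    - {"claw": 0.35, "linear": [1.2, -0.2, 0], "angular": [0, 0, 0]}
    - {"claw": 0.35, "linear": [1.2, 0, 0], "angular": [0, 0, 0]}
    - {"claw": 0.35, "linear": [1.0, 0, 0], "angular": [0, 0, 0]}
    - {"claw": 0.35, "linear": [1.0, 0, 0], "angular": [0, 0, 0]}
    - {"claw": 0.35, "linear": [1.0, 0, 0], "angular": [0, 0, 0]}
    - {"claw": 0.35, "linear": [1.0, 0, 0], "angular": [0, 0, 0]}
    - {"claw": 0.35, "linear": [1.0, 0, 0], "angular": [0, 0, 0]}
    - {"claw": 0.35, "linear": [1.0, 0, 0], "angular": [0, 0, 0]}
    - {"claw": 0.35, "linear": [1.0, 0, 0], "angular": [0, 0, 0]}
    - {"claw": 0.35, "linear": [1.0, 0, 0], "angular": [0, 0, 0]}
    - {"claw": 0.35, "linear": [0.5, 0, 0], "angular": [0, 0, 0]}
    - {"claw": 0.35, "linear": [0, 0, 0], "angular": [0, 0, 0]}

```text
t: 4.82
tool_pos: [0.549, 0.0095, 0.0209]
orientation: [3.142, -0.0, 0.002]
force: [0.4, 0.3, -0.5]
opening: 0.0605
```

Run:
```python
from h import *
c=read_camera('top');cv2.imwrite('pics/t2.png',c['pixels'][:,:,::-1])
s,M=tool();print(s['t'],s['tool_pos'],s['orientation'],s['force'])
try:
    r,st=lid(c);print(r,cv2.boxPoints(r))
except Exception as e: print(e)
cv2.imwrite('pics/t2c.png',cv2.resize(c['pixels'][130:280,215:415,::-1],(800,600),interpolation=cv2.INTER_CUBIC))
```

```text
4.875 [0.54875551 0.00947549 0.02090413] [ 3.14153766e+00 -3.57607569e-04  1.66034066e-03] [-0.11847822  0.18033945 -0.06041731]
((425.9625549316406, -169.4448699951172), (43.62638854980469, 14.715192794799805), 44.7977294921875) [[ 405.29974 -179.59363]
 [ 415.66815 -190.03552]
 [ 446.62537 -159.29611]
 [ 436.25696 -148.85422]]
```

View pics/t2c.png

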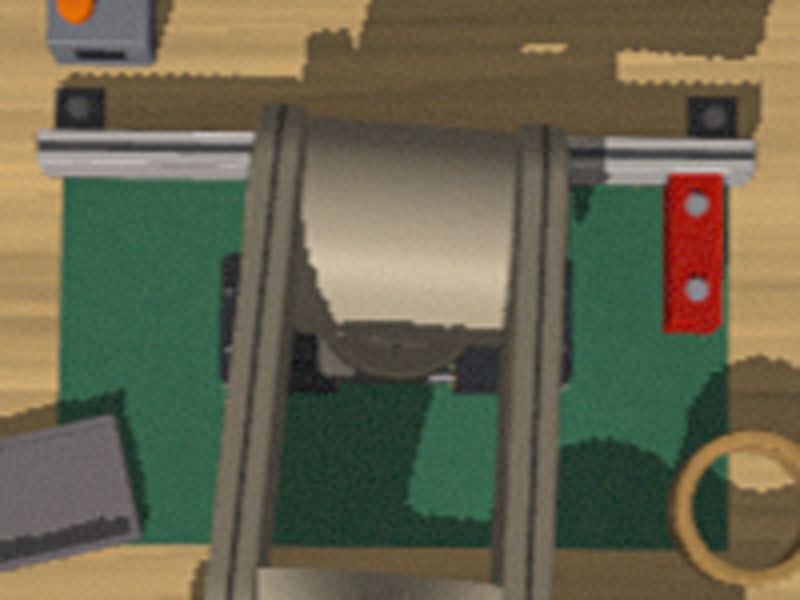

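The arm hides the case from above. I'll continue slowly and watch the force.

Emit:
drive_tool:
  plan:
    - {"claw": 0.35, "linear": [0.5, 0, 0], "angular": [0, 0, 0]}
    - {"claw": 0.35, "linear": [0.5, 0, 0], "angular": [0, 0, 0]}
    - {"claw": 0.35, "linear": [0.3, 0, 0], "angular": [0, 0, 0]}
    - {"claw": 0.35, "linear": [0.3, 0, 0], "angular": [0, 0, 0]}
    - {"claw": 0.35, "linear": [0.2, 0, 0], "angular": [0, 0, 0]}
    - {"claw": 0.35, "linear": [0.1, 0, 0], "angular": [0, 0, 0]}

```text
t: 5.62
tool_pos: [0.5673, 0.0095, 0.0207]
orientation: [-3.142, 0.0, 0.0]
force: [-4.7, 0.1, 3.1]
opening: 0.0606
```

Run:
```python
from h import *
c=read_camera('scene');cv2.imwrite('pics/s3.png',cv2.resize(c['pixels'][190:340,180:380,::-1],(800,600),interpolation=cv2.INTER_CUBIC))
s,M=tool();print(s['t'],s['tool_pos'],s['orientation'],s['force'])
```

```text
5.675 [0.56733238 0.00949221 0.02065089] [ 3.14159257e+00 -3.72132633e-04  1.71912808e-04] [-3.2098242  -0.43862521  2.93152203]
```

View pics/s3.png

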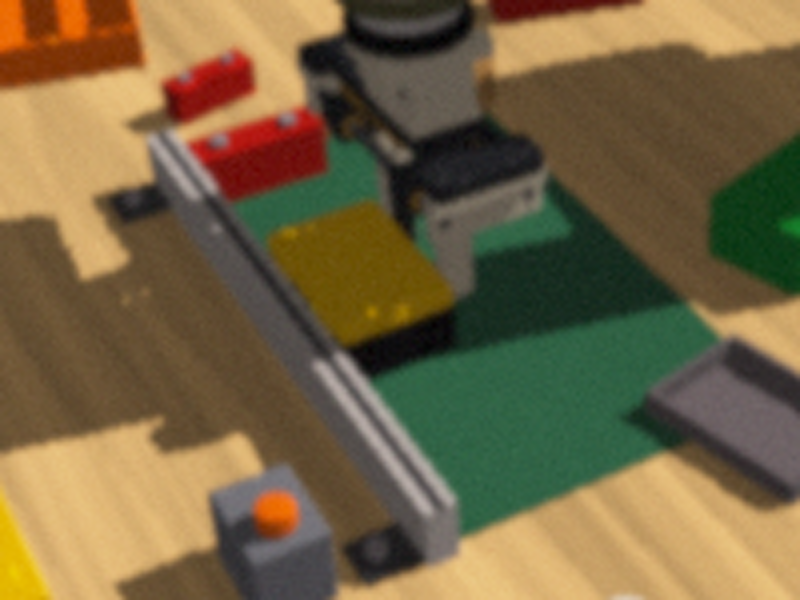

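The case sits close to the rail (lid edge along (270,240)–(345,350)). The force is low, so I'll press a little more to be sure.

Emit:
drive_tool:
  plan:
    - {"claw": 0.35, "linear": [0.1, 0, 0], "angular": [0, 0, 0]}
    - {"claw": 0.35, "linear": [0.1, 0, 0], "angular": [0, 0, 0]}
    - {"claw": 0.35, "linear": [0.1, 0, 0], "angular": [0, 0, 0]}

```text
t: 6.05
tool_pos: [0.5696, 0.0095, 0.0206]
orientation: [-3.142, 0.0, 0.002]
force: [-10.0, -0.1, 8.8]
opening: 0.0606
```

Emit:
drive_tool:
  plan:
    - {"claw": 0.35, "linear": [-1.5, 0, 0], "angular": [0, 0, 0]}
    - {"claw": 0.35, "linear": [-2.5, 0, 0], "angular": [0, 0, 0]}
    - {"claw": 0.72, "linear": [0, 0, -5], "angular": [0, 0, 0]}
    - {"claw": 0.72, "linear": [0, 0, -5], "angular": [0, 0, 0]}
    - {"claw": 0.72, "linear": [0, 0, -5], "angular": [0, 0, 0]}
    - {"claw": 0.72, "linear": [2.5, -4, 0], "angular": [0, 0, 0]}
    - {"claw": 0.72, "linear": [2.5, -4, 0], "angular": [0, 0, 0]}
    - {"claw": 0.72, "linear": [2.5, -4, 0], "angular": [0, 0, 0]}
    - {"claw": 0.72, "linear": [0, 0, 0], "angular": [0, 0, -10]}
    - {"claw": 0.72, "linear": [0, 0, 0], "angular": [0, 0, -10]}
    - {"claw": 0.72, "linear": [0, 0, 0], "angular": [0, 0, -10]}
    - {"claw": 0.72, "linear": [0, 0, 0], "angular": [0, 0, -10]}

```text
t: 7.55
tool_pos: [0.6059, 0.1297, 0.1707]
orientation: [2.949, 1.083, 0.002]
force: [0.3, 0.1, 0.2]
opening: 0.026
```

Emit:
drive_tool:
  plan:
    - {"claw": 0.72, "linear": [0, 0, 0], "angular": [0, 0, -10]}
    - {"claw": 0.72, "linear": [0, 0, 0], "angular": [0, 0, -10]}
    - {"claw": 0.72, "linear": [0, 0, 0], "angular": [0, 0, -10]}
    - {"claw": 0.72, "linear": [0, 0, 0], "angular": [0, 0, -10]}
    - {"claw": 0.72, "linear": [0, 0, 0], "angular": [0, 0, -10]}
    - {"claw": 0.72, "linear": [0, 0, 0], "angular": [0, 0, 0]}

```text
t: 8.3
tool_pos: [0.6058, 0.1296, 0.1707]
orientation: [2.222, 2.219, 0.002]
force: [0.9, -0.2, 1.1]
opening: 0.0258
```

Run:
```python
from h import *
c=read_camera('top');cv2.imwrite('pics/t4c.png',cv2.resize(c['pixels'][130:280,215:415,::-1],(800,600),interpolation=cv2.INTER_CUBIC))
s,M=tool();print(s['t'],s['tool_pos'],M.round(3),s['force'],s['opening'])
r,st=lid(c);print(r,cv2.boxPoints(r))
```

```text
8.35 [0.60563814 0.12954337 0.1707256 ] [[ 0.004  1.     0.001]
 [ 1.    -0.004  0.   ]
 [ 0.     0.001 -1.   ]] [ 0.23796157 -0.07835607  0.45225254] 0.02625434694820754
((613.7042846679688, 10.842185974121094), (108.87833404541016, 77.50054931640625), 89.85861206054688) [[574.81976  -43.501194]
 [652.3201   -43.69244 ]
 [652.5888    65.18556 ]
 [575.08844   65.376816]]
```

View pics/t4c.png

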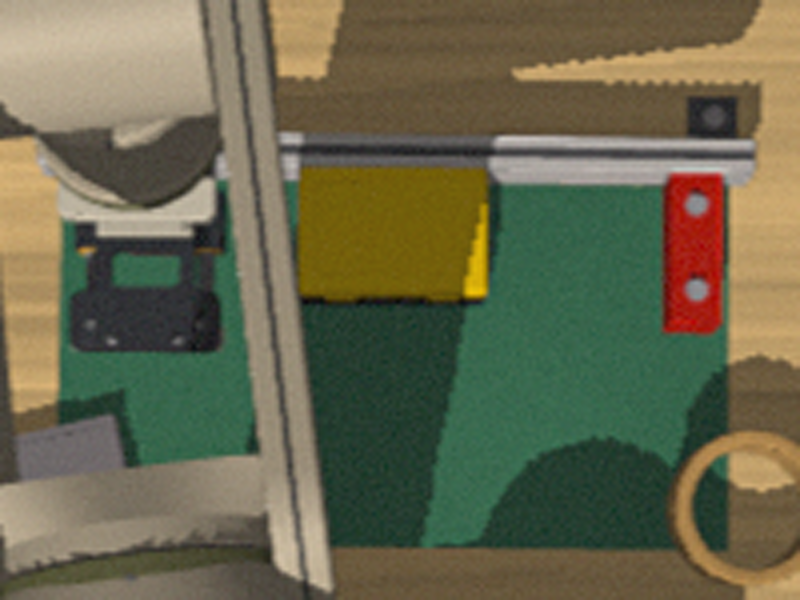

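The lid lies flush to the rail (centre 0.614, 0.011; 0.1° askew; crop 300–488, 168–300). The gripper is at the left end with clear space below, so I go down and slide.

Emit:
drive_tool:
  plan:
    - {"claw": 0.72, "linear": [0, 0, 5], "angular": [0, 0, 0]}
    - {"claw": 0.72, "linear": [0, 0, 5], "angular": [0, 0, 0]}
    - {"claw": 0.72, "linear": [0, 0, 5], "angular": [0, 0, 0]}
    - {"claw": 0.72, "linear": [0, 0, 0], "angular": [0, 0, 0]}
    - {"claw": 0.72, "linear": [-2, 0, 0], "angular": [0, 0, 0]}
    - {"claw": 0.72, "linear": [-2, 0, 0], "angular": [0, 0, 0]}
    - {"claw": 0.72, "linear": [-1, 0, 0], "angular": [0, 0, 0]}

```text
t: 9.22
tool_pos: [0.6069, 0.0774, 0.023]
orientation: [2.222, 2.217, 0.004]
force: [1.0, -0.5, 0.5]
opening: 0.0262
```

Emit:
drive_tool:
  plan:
    - {"claw": 0.72, "linear": [-0.8, 0, 0], "angular": [0, 0, 0]}
    - {"claw": 0.72, "linear": [-0.8, 0, 0], "angular": [0, 0, 0]}
    - {"claw": 0.72, "linear": [-0.8, 0, 0], "angular": [0, 0, 0]}
    - {"claw": 0.72, "linear": [-0.8, 0, 0], "angular": [0, 0, 0]}
    - {"claw": 0.72, "linear": [-0.8, 0, 0], "angular": [0, 0, 0]}
    - {"claw": 0.72, "linear": [-0.8, 0, 0], "angular": [0, 0, 0]}
    - {"claw": 0.72, "linear": [-0.8, 0, 0], "angular": [0, 0, 0]}
    - {"claw": 0.72, "linear": [-0.8, 0, 0], "angular": [0, 0, 0]}
    - {"claw": 0.72, "linear": [-0.8, 0, 0], "angular": [0, 0, 0]}
    - {"claw": 0.72, "linear": [-0.8, 0, 0], "angular": [0, 0, 0]}
    - {"claw": 0.72, "linear": [-0.8, 0, 0], "angular": [0, 0, 0]}
    - {"claw": 0.72, "linear": [-0.8, 0, 0], "angular": [0, 0, 0]}

```text
t: 10.72
tool_pos: [0.605, -0.0171, 0.0205]
orientation: [-2.222, -2.221, 0.0]
force: [0.4, 3.2, 2.4]
opening: 0.0257
```

Run:
```python
from h import *
c=read_camera('scene');cv2.imwrite('pics/s5.png',cv2.resize(c['pixels'][190:340,180:380,::-1],(800,600),interpolation=cv2.INTER_CUBIC))
s,M=tool();print(s['t'],s['tool_pos'],s['orientation'],s['force'])
```

```text
10.775 [ 0.60507077 -0.01814007  0.02053716] [ 2.22191760e+00  2.22041712e+00 -1.00642097e-03] [ 0.59864537  1.17333221 -0.0119258 ]
```

View pics/s5.png

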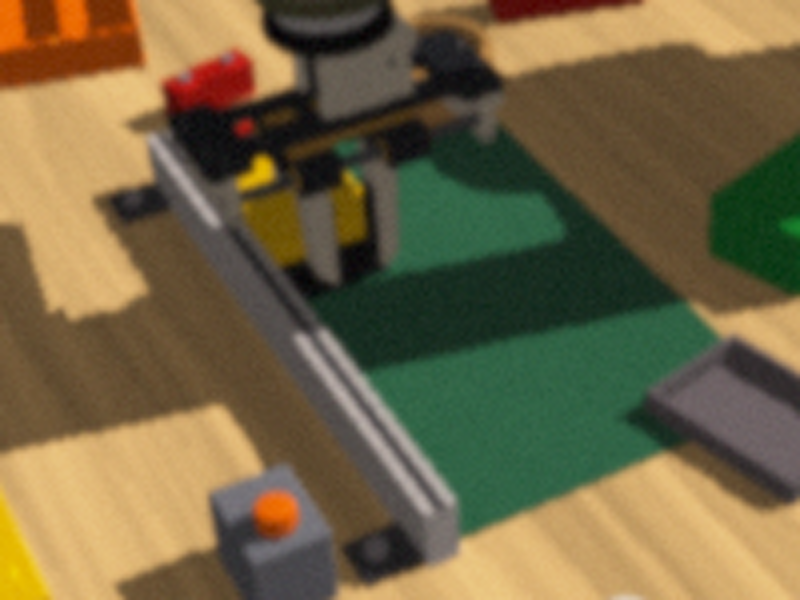

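The case is sliding along the rail with both fingers on its end ((320,240), (385,220)); about 15 mm remain.

Emit:
drive_tool:
  plan:
    - {"claw": 0.72, "linear": [-0.4, 0, 0], "angular": [0, 0, 0]}
    - {"claw": 0.72, "linear": [-0.4, 0, 0], "angular": [0, 0, 0]}
    - {"claw": 0.72, "linear": [-0.3, 0, 0], "angular": [0, 0, 0]}
    - {"claw": 0.72, "linear": [-0.2, 0, 0], "angular": [0, 0, 0]}
    - {"claw": 0.72, "linear": [-0.1, 0, 0], "angular": [0, 0, 0]}

```text
t: 11.4
tool_pos: [0.605, -0.0306, 0.0205]
orientation: [-2.222, -2.221, 0.0]
force: [-0.2, 1.6, 0.4]
opening: 0.0258
```

Emit:
drive_tool:
  plan:
    - {"claw": 0.72, "linear": [-0.1, 0, 0], "angular": [0, 0, 0]}
    - {"claw": 0.72, "linear": [-0.1, 0, 0], "angular": [0, 0, 0]}
    - {"claw": 0.72, "linear": [-0.1, 0, 0], "angular": [0, 0, 0]}

```text
t: 11.78
tool_pos: [0.6051, -0.0327, 0.0205]
orientation: [-2.221, -2.22, -0.001]
force: [0.9, 7.8, 0.4]
opening: 0.0262
```

Emit:
drive_tool:
  plan:
    - {"claw": 0.72, "linear": [-0.1, 0, 0], "angular": [0, 0, 0]}
    - {"claw": 0.72, "linear": [0, 0, 0], "angular": [0, 0, 0]}

```text
t: 12.02
tool_pos: [0.6052, -0.0327, 0.0206]
orientation: [-2.22, -2.22, -0.003]
force: [0.4, 10.3, -0.4]
opening: 0.026
```

Emit:
drive_tool:
  plan:
    - {"claw": 0.72, "linear": [1, 0, 0], "angular": [0, 0, 0]}
    - {"claw": 0.72, "linear": [3, 0, 0], "angular": [0, 0, 0]}
    - {"claw": 0.72, "linear": [3, 0, 0], "angular": [0, 0, 0]}
    - {"claw": 0.72, "linear": [0, 0, -5], "angular": [0, 0, 0]}
    - {"claw": 0.72, "linear": [0, 0, -5], "angular": [0, 0, 0]}
    - {"claw": 0.72, "linear": [0, 0, -5], "angular": [0, 0, 0]}
    - {"claw": 0.72, "linear": [5, 0, 0], "angular": [0, 0, 0]}
    - {"claw": 0.72, "linear": [5, 0, 0], "angular": [0, 0, 0]}
    - {"claw": 0.72, "linear": [0, 0, 0], "angular": [0, 0, 0]}

```text
t: 13.15
tool_pos: [0.6049, 0.1386, 0.1708]
orientation: [2.217, 2.225, 0.001]
force: [0.6, -0.3, -0.2]
opening: 0.0259
```

Run:
```python
from h import *
import pickle
a=pickle.load(open('top.pkl','rb'))
c=read_camera('top');cv2.imwrite('pics/t6c.png',cv2.resize(c['pixels'][130:280,215:415,::-1],(800,600),interpolation=cv2.INTER_CUBIC))
d=read_camera('scene');cv2.imwrite('pics/s6.png',d['pixels'][:,:,::-1])
s,M=tool();print(s['t'],s['tool_pos'],s['force'])
r,st=lid(c);print(r,cv2.boxPoints(r))
for l in('stop','case_white','tape','spare_lid','screwdriver','glue','latch_tray','grease'):
    print(l,[(n,round(x['p'],2),x['at'].round(3) if hasattr(x['at'],'round') else x['at']) for n,k in(('t',c),('s',d)) for x in search_frame(k,l) if x['p']>.4])
```

```text
13.25 [0.60504926 0.13554384 0.17045089] [ 0.36234413 -0.28652819 -0.31009891]
((612.718017578125, -95.98860168457031), (79.86189270019531, 109.84500885009766), 0.20552220940589905) [[ 572.59033   -41.209686]
 [ 572.9844   -151.05399 ]
 [ 652.8457   -150.76752 ]
 [ 652.45166   -40.923218]]
stop [('t', 0.83, [0.6046, -0.1625, 0.0396]), ('t', 0.61, [0.3008, -0.2666, 0.0543]), ('t', 0.58, [0.5963, -0.2758, 0.0267]), ('s', 0.79, [0.6023, -0.2721, 0.022])]
case_white [('t', 0.71, [0.3584, 0.4238, 0.0473]), ('s', 0.69, [0.6618, -0.4528, 0.009]), ('s', 0.57, [0.3722, 0.4485, 0.0464])]
tape [('t', 0.96, [0.454, -0.1984, 0.0441]), ('s', 0.42, [0.4593, -0.1559, 0.0222])]
spare_lid [('t', 0.61, [0.4946, 0.2062, 0.0025]), ('s', 0.7, [0.4604, 0.2201, 0.0056])]
screwdriver [('t', 0.86, [0.3492, -0.4705, 0.0241])]
glue [('t', 0.61, [0.6554, 0.3834, 0.0796]), ('s', 0.84, [0.6652, 0.408, 0.0707])]
latch_tray [('t', 0.92, [0.6588, -0.4433, 0.0089]), ('t', 0.63, [0.4921, 0.2057, -0.0005]), ('s', 0.86, [0.6579, -0.4538, 0.0083])]
grease [('t', 0.89, [0.458, 0.4465, 0.0661]), ('s', 0.63, [0.4767, 0.4653, 0.0547])]
```

View pics/t6c.png

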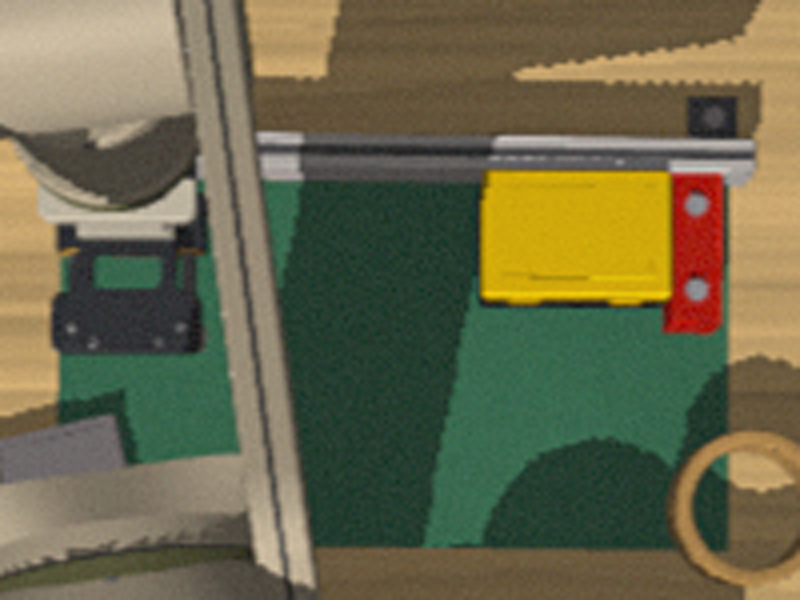

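View pics/s6.png

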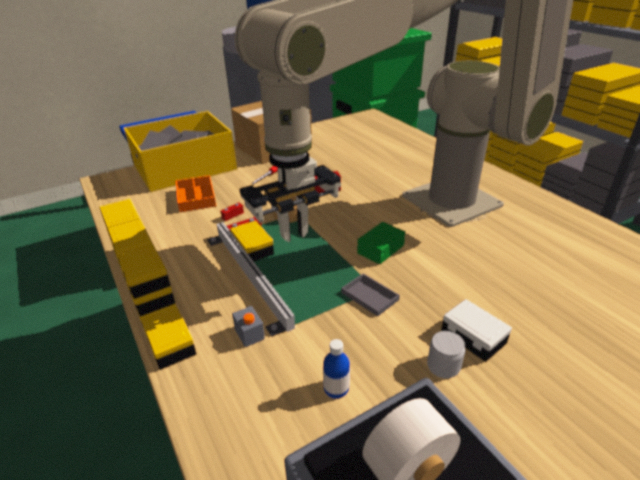

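The lid is against the rail (crop edge row 171; about 170 expected when flush) and against the stop (column 672). The angle is 0.2° and the other things are where they were. Handing in.

```bash
python3 -c "
from plant import *
print(close_job())"
```

```text
the job is handed in; nothing more can be done
None
```

I pushed the yellow-lidded case flush to the rail with two spread fingers. I then turned the gripper 90° and slid the case along the rail until it met the middle-sized red stop. After that I backed the gripper off clear of everything and handed the job in at about 13 s; no verdict was reported.

**Final pose, from the top camera:**

| Check | Case | Reference |
|---|---|---|
| Far side against the rail | x ≈ 0.653 m | rail face ≈ 0.652–0.655 m |
| End against the stop | y ≈ −0.151 m | stop face ≈ −0.150 m |
| Angle to the rail | lid reads 0.2° from world y | rail about 0.3–0.5° (within about 0.7° of parallel) |

The force rose to about 10 N at both contacts. That is what I would expect if the case was seated.

**Readings that disagreed:**
- **Lid width:** it measured 80 mm across instead of 75, because the camera also caught part of the near side. I therefore judged flushness by the far edge.
- **Spare lid:** the top-view network put it about 33 mm from its first reading, because the arm partly covered it. The scene camera put it within 3 mm of its first reading.
- **Tape ring:** the scene camera's reading shifted about 25 mm, but the gripper was in front of it. In the top view the ring sits where it did at the start.
- **Screwdriver:** only the top view found it at the end, within 5 mm of its first reading.

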